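# Press a re-faced sanding block and keep the lever down

## Robot

A 6-joint arm with a two-finger parallel gripper is mounted at the origin on a cart in front of the work surface, level with it; the furniture and walls round the work are solid. World frame = base frame: x ahead of the robot, y to its left, z up, the work surface at z = 0. Lengths are in mm, angles in degrees, forces in N, time in s.
With the tool pointing down it reaches from about 300 to 850 mm from the base axis. Payload 4.2 kg.
Tool frame: the origin (TCP) lies midway between the tips of the shut fingers; the grasp point (between the pads) lies 19 mm behind it; z points along the fingers, y is the line along which they close (so a half turn about z gives the same grasp; the last joint's range is limited). The gripper opens to 91 mm and grips with 3 to 60 N. Pads are 32 mm wide; open, the fingers measure 118 mm over their backs; the gripper's body (76 mm by 178 mm) begins 60 mm behind the grasp point.
Start: joints at [-71.448, 18.312, 89.639, -0, 72.044, -1.146], TCP at [193.817, -541.367, 213.976] pointing down, gripper open.
Joint ranges: [-177.97, 177.97], [-48.28, 115.42], [12.27, 149.76], [-77.06, 257.06], [2.81, 150.46], [-146.56, 146.56]. Speed limits (degrees/s): [147.25, 147.25, 180, 180, 180, 180].

## Interface

Orientations are given as [roll, pitch, yaw] about the fixed x, y, z axes, in that order (R = Rz(yaw) Ry(pitch) Rx(roll)).
In Python, from workcell import env gives the robot as it stands.
- The arm moves only by the shell command python3 -m jog 'ROWS' [FORCE]. ROWS is a JSON object of lists of equal length, an entry for each row: "jaw": the finger opening in mm, from 0 to 91.2; "slide": the shift along the tool's x, y, z in units of 30 mm (1.0 is 30 mm), a list of three; "spin": the turn about the tool's z in units of 8 degrees (1.0 is 8 degrees). In form: {"jaw": [jaw, ...], "slide": [[dx, dy, dz], ...], "spin": [spin, ...]}. A call has 1 to 10 rows; each row shifts and turns the commanded pose from where the row before left it, along the tool's axes as they then stand; what a row does not reach is not made up. A row lasts 1/10 s, in which the tool goes at most 50 mm and 8.59 degrees, less where a joint would pass 70% of its speed; a pose out of reach is approached as far as the arm can. A call is refused whole if a number of a shift passes 1 or a number of a turn 1, either way. A call with a gripper value outside its range is refused whole. The fingers move at their own pace and stop on an object; FORCE is the grip in N (left out, the last holds). Time passes only in rows, so rows that do not move let the fingers close. It gives the time, the measured TCP pose, the force, the opening and the grip force at its end, in the units of the state.
- env.state(): the state, without advancing time (a new reading comes with each control period).
- env.grab_frame(name): name is "scene" or "top" or "wrist"; returns the picture (384x512x3 uint8, red, green, blue); there is no depth.
- env.camera_model(name): a dict with "fx", "fy", "cx", "cy" (pixels), "D" ([k1, k2, p1, p2, k3] as OpenCV has them; the pictures are not rectified), "camera_from_world" (4x4, takes a point from world to camera coordinates). Camera axes: x right, y up, looking along -z (the intrinsics and any distortion apply to the point x, -y, -z); pixel columns grow to the right and rows downward; lengths in mm; the calibration is good to about 2 mm. A picture is of the moment at which its call begins: read the wrist's pose just before it. camera_model takes no time and is no camera call; for the wrist camera it gives the pose at the moment of the call.
- env.job_done(): hands the job in; it is judged then, once.
The state is a dict: "time_s": time; "qpos": joint angles; "qvel": joint speeds; "effort": joint torques, N m; "ee_pos": TCP position; "ee_rot": TCP orientation; "force": force on the tool from outside, world axes, zero at the start; "torque": the same for the moment, N m; "gripper_width": finger opening in mm; "gripper_force": force on a finger pad.
Only numpy, scipy, OpenCV 4.12 (cv2) and the standard library are available. Lean on these libraries where they do the work, as an engineer would, in place of code of your own. Each camera call takes 0.05 s, during which the arm holds its last target. There are 200 camera calls.

## Task

The dark sanding block lies loose on the plate of the small hand-lever press. First push it square and flush into the press's fence corner; then flip the safety catch aside as far as it goes by pushing its little knobbed lever outward, and pull the bar handle it guards toward you to its stop, so that the foot presses on the block. Finish while still holding the handle down at its stop, with the block still flush in the corner and the other things on the table left where they are.

Things in the scene. Friction and masses are not known exactly. Their poses are not given: they have to be found in the camera images.
- press: Fixed bench press; origin on the table under the plate, z up, +x to its back. In its frame (mm): aluminium plate 10 thick, x -70..118, y -115..75; grey hinge cheeks at x 60..96, y +-59, up to z 63; catch post x 98..116, y -104..-86, up to z 101. It stands at various places, turned up to 0.3 rad
- sanding_block: Dark oblong sanding block, 46 (x) x 100 (y) x 26 (z) mm, loose on the plate (0.12 kg); origin at the centre of its underside. When flush (long side on the back rail, +y end on the side rail) its axes are parallel to the press's and its origin is at press (7, 0, 10) mm
- fence_corner (a point): Inner corner of the press's two steel fence rails, on the plate, at press (30, 50, 10) mm. The back rail runs from here along -y for 90 mm, the side rail along -x for 80 mm; both 12 mm thick, tops 16 mm above the plate
- catch (a joint): Safety catch, hinged about the press's x axis at press (90, -95, 90) mm. About 0 = shut: its 62 mm blade, toward +y, lies in front of the handle's right arm and blocks it. 1.25 rad = stop, blade swung up and clear. Grows as its thumb lever is pushed toward the press's -y. Stays where it is left (friction, about 2 N at the ball; fingers that drag back over it can pull it back a little)
- catch_knob (a point): Centre of the 14 mm black ball on the catch's thumb lever (8 mm thick, 50 mm long, standing up from the catch hinge at press x 80 mm). Shut: it leans 0.3 rad to +y, ball at press y -80, z 138 mm; at the stop 0.95 rad to -y, ball at y -136, z 119 mm. On its +y side there is room for closed fingertips
- lever (a joint): Press lever, 0 = rest (handle leans 0.5 rad back, toward the press's +x), 1.3 rad = stop (handle leans 0.8 rad toward -x). A spring returns it to rest when let go; holding it at the stop takes about 11 N at the bar. The foot meets a seated block at about 1.17 rad
- handle_bar (a point): Middle of the handle's black crossbar: 14 mm diameter, along the press's y, 80 mm clear between the side arms, nothing under it in the middle. Moves on a circle of radius 120 mm about lever_hinge: at rest at press (136, 0, 150) mm, at the stop at (-8, 0, 129) mm
- lever_hinge (a point): Lever's hinge axis (along the press's y), at press (78, 0, 45) mm
- handle: U-shaped handle of the lever: two 10 mm round steel arms at y +-45 mm of the press and the crossbar, with the pressing arm that carries the foot; origin on the hinge axis, at lever_hinge
- foot: Rubber foot, a ball of 18 mm on a spring plunger under the lever's pressing arm, at the press's y = 0; origin at the ball's centre. At the stop it presses on the seated block with about 10 N, at press x 8 mm; at rest it is raised clear at about press (50, 0, 110) mm
- gauge_block: Bystander: small steel block 30x20x9 mm on the table, left of the press; origin centre of underside
- tweezers: Bystander: steel tweezers 132x18x8 mm on the table, left of the press; origin centre of underside
- talc_jar: Bystander: white jar with lid, 70 mm across, 72 mm high, left of the press; origin centre of underside
- glue: Bystander: small glue bottle, 31 mm across, 94 mm high, right of the press; origin centre of underside
There are look-alikes about, which are no part of the job. What is shaped like the sanding_block but blue or orange is not meant.

How it is judged:
By the outcome, as a careful person would: the job done as asked, in the order asked, and still so for the second after the job is handed in, while the arm keeps its last pose, push and grip.
It also fails if it takes over 69 s, if anything falls off the work surface, if the arm or the gripper's body presses on something with over 40 N, if the wrist force passes 120 N, or if a joint passes its speed limit or range.

## Working session

There is one attempt and no reset: what is moved stays moved. The work goes in short steps, Python scripts to look and compute and a shell command to move; the robot and the scene stay as the last step left them, time stands still between calls to the robot, and variables do not carry over. Pictures are saved under pics/ and viewed, at most 10 in all, crops included, and the job is handed in when it is done.

```bash
mkdir -p pics; ls; python3 - <<'E'
from workcell import env
import cv2,json
for n in("scene","top"):
    f=env.grab_frame(n); cv2.imwrite(f"pics/{n}0.png",f[:,:,::-1])
    m=env.camera_model(n); print(n,{k:(v.tolist() if hasattr(v,'tolist') else v) for k,v in m.items()})
print(env.state())
E
```

```text
pics
scene {'fx': 435.1033252513189, 'fy': 435.1033252513189, 'cx': 252.63334527230316, 'cy': 193.40236236736982, 'D': [-0.0039001215826366935, 0.0, 0.0, 0.0, 0.0], 'camera_from_world': [[-0.8906170795438961, -0.4540806551934583, 0.024738152796464866, 474.56699256047017], [0.21247434773155807, -0.36741002193106925, 0.905463708461394, -222.09068418680084], [-0.40206450873056504, 0.8116776665423849, 0.4237021317571562, -917.9072191869715], [0.0, 0.0, 0.0, 1.0]]}
top {'fx': 384.1485008686514, 'fy': 384.1485008686514, 'cx': 253.06492862396254, 'cy': 190.24958104655823, 'D': [0.009828198143139242, 0.0, 0.0, 0.0, 0.0], 'camera_from_world': [[0.0009720810932978133, -0.9999482337727903, 0.010128417103628386, 12.690158046590776], [0.9909602078738972, 0.0023219995508695405, 0.13413603068753968, -540.6664779128803], [-0.13415260515126373, 0.00990646721908374, 0.9909111667744828, -1035.0209217971237], [0.0, 0.0, 0.0, 1.0]]}
{'time_s': 0.1, 'qpos': array([-7.14494867e+01,  1.83495925e+01,  8.96983954e+01, -2.98073284e-04,
        7.20434982e+01, -1.14585198e+00]), 'qvel': array([ 0.05123788, -0.09831393, -0.11189455, -0.06424618, -0.00842935,
       -0.04615291]), 'effort': array([ 2.56081930e-04, -4.13333023e+01, -2.32508987e+01,  7.29574542e-02,
        4.22286883e-02, -5.30374916e-05]), 'ee_pos': array([ 193.65559371, -540.94195566,  213.19507916]), 'ee_rot': array([-1.79908527e+02, -1.54614630e-03,  1.96964561e+01]), 'force': array([-0.44001748, -0.19023015, -0.89748307]), 'torque': array([ 0.00298138, -0.00908732, -0.00728895]), 'gripper_force': 0.0, 'gripper_width': 90.88803214255643}
```

View pics/top0.png

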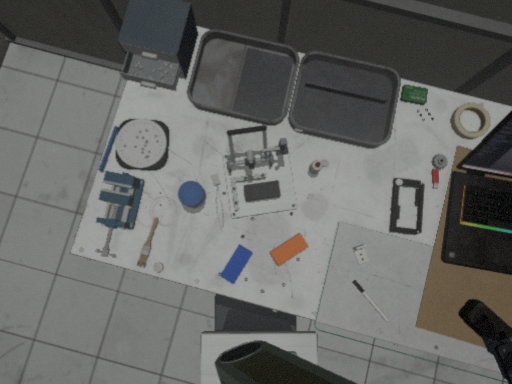

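View pics/scene0.png

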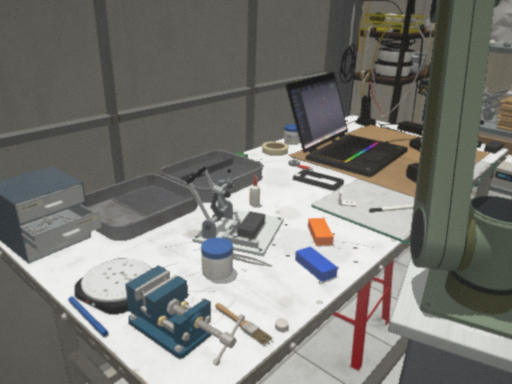

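The top view shows the press at about (260,180) with the dark block at (262,191) on its plate, glue at (316,168), the jar at (191,194) and the tweezers at (217,200). I'll enlarge it.

```bash
cat > h.py <<'E'
import numpy as np,cv2
def ray(m,px):
    K=np.array([[m['fx'],0,m['cx']],[0,m['fy'],m['cy']],[0,0,1]])
    u=cv2.undistortPoints(np.array(px,float).reshape(-1,1,2),K,np.array(m['D'])).reshape(-1,2)
    T=np.array(m['camera_from_world']);R=T[:3,:3]
    d=np.c_[u[:,0],-u[:,1],-np.ones(len(u))]@R
    return -R.T@T[:3,3],d
def plane(m,px,z):
    c,d=ray(m,px); return c+d*((z-c[2])/d[:,2])[:,None]
def proj(m,P):
    T=np.array(m['camera_from_world']);p=np.atleast_2d(P)@T[:3,:3].T+T[:3,3]
    K=np.array([[m['fx'],0,m['cx']],[0,m['fy'],m['cy']],[0,0,1]])
    q=np.c_[p[:,0],-p[:,1],-p[:,2]]
    return cv2.projectPoints(q,np.zeros(3),np.zeros(3),K,np.array(m['D']))[0].reshape(-1,2)
def p2w(o,yaw,P):
    c,s=np.cos(yaw),np.sin(yaw); P=np.atleast_2d(P)
    return np.c_[o[0]+c*P[:,0]-s*P[:,1],o[1]+s*P[:,0]+c*P[:,1],P[:,2]]
E
python3 - <<'E'
import cv2
a=cv2.imread('pics/top0.png')[115:225,175:335]
cv2.imwrite('pics/topz.png',cv2.resize(a,None,fx=5,fy=5,interpolation=cv2.INTER_CUBIC))
E
```

```text
(no output)
```

View pics/topz.png

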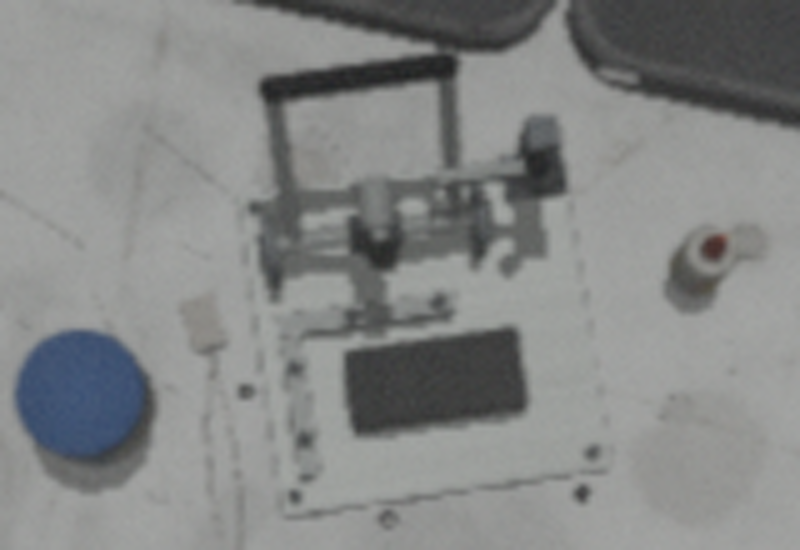

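The zoom shows the plate's near corners at zoom (285,517) and (608,468), the bar ends at (265,88) and (456,65), and the block's top corners at (345,350), (515,328), (525,410) and (357,434). The blade lies across the right arm at (450,175).

```bash
python3 - <<'E'
from workcell import env
from h import *
from scipy.optimize import least_squares
m=env.camera_model('top')
z=lambda p:(np.array(p,float)+.5)/5-.5+[175,115]
pp=plane(m,z([(285,517),(608,468)]),10); print(pp)
bar=plane(m,z([(265,88),(456,65)]),150); print(bar)
bl=plane(m,z([(345,350),(515,328),(525,410),(357,434)]),36);print(bl)
M=np.array([[-70,75,10],[-70,-115,10],[136,47,150],[136,-47,150]])
W=np.r_[pp,bar]
f=lambda v:(p2w(v[:2],v[2],M)-W)[:,:2].ravel()
s=least_squares(f,[450,0,0.1]);v=s.x;print('press',v,np.degrees(v[2]),f(v).round(1))
c=bl.mean(0);e=(bl[0]-bl[1]+bl[3]-bl[2]);print('block',c,np.degrees(np.arctan2(-e[0],e[1])),np.linalg.norm(bl[0]-bl[1]),np.linalg.norm(bl[1]-bl[2]))
g=np.linalg.inv(np.array([[np.cos(v[2]),-np.sin(v[2])],[np.sin(v[2]),np.cos(v[2])]]))
print('block in press',g@(c[:2]-v[:2]))
for k,P in dict(flush=[7,0,10],knob=[80,-80,138],bar=[136,0,150],barend=[-8,0,129],foot=[50,0,110]).items(): print(k,p2w(v[:2],v[2],P).round(1), (proj(m,p2w(v[:2],v[2],P))-[175,115]).round(1)*5)
E
```

```text
[[ 464.85718085   73.96560533   10.        ]
 [ 493.00080776 -109.3724516    10.        ]]
[[673.89972469  79.54976912 150.        ]
 [686.35024368 -17.55858634 150.        ]]
[[556.56510601  40.0501948   36.        ]
 [569.26607681 -55.1310051   36.        ]
 [523.01640336 -60.35415298  36.        ]
 [509.38423931  33.18130156  36.        ]]
press [5.45439152e+02 1.18440978e+01 1.42911469e-01] 8.18822400607749 [ 0.6  2.1 -0.5 -2.6 -0.5 -1.8  0.4  2.3]
block [539.55795637 -10.56341543  36.        ] 7.943644067366412 96.02486903878668 46.5436737709904
block in press [ -9.01264116 -21.34144816]
flush [[552.4  12.8  10. ]] [[391. 362.]]
knob [[636.  -55.9 138. ]] [[528.  165.5]]
bar [[680.1  31.2 150. ]] [[358.   74.5]]
barend [[537.5  10.7 129. ]] [[398. 358.]]
foot [[594.9  19.  110. ]] [[381.5 254.5]]
```

```bash
cat > go.py <<'E'
import sys,numpy as np
from workcell import env
from h import p2w
from scipy.spatial.transform import Rotation as R
O=(545.4,11.8);Y=0.143
s=env.state();Rt=R.from_euler('xyz',s['ee_rot'],degrees=True)
c,n=np.cos(Y),np.sin(Y);d=s['ee_pos'][:2]-O
print('t',round(s['time_s'],2),'press',np.round([c*d[0]+n*d[1],-n*d[0]+c*d[1],s['ee_pos'][2]],1),'yaw-press',round(s['ee_rot'][2]-np.degrees(Y),2),'F',s['force'].round(1),'w',round(s['gripper_width'],1))
if len(sys.argv)>3:
    P=p2w(O,Y,[float(a) for a in sys.argv[1:4]])[0]
    print('slide from now',(Rt.inv().apply(P-s['ee_pos'])/30).round(2))
    Rn=R.from_euler('xyz',[180,0,np.degrees(Y)+(float(sys.argv[4]) if len(sys.argv)>4 else 0)],degrees=True)
    print('slide in goal frame',(Rn.inv().apply(P-s['ee_pos'])/30).round(2))
E
python3 -m jog '{"jaw":[60,60],"slide":[[0,0,0],[0,0,0]],"spin":[0.72,0.72]}' ; python3 go.py -62 -21 150
```

```text
time_s: 0.3
ee_pos: [193.7, -541.1, 213.4]
ee_rot: [-179.9, 0.0, 7.9]
force: [0.9, -0.1, 0.2]
gripper_width: 77.8
gripper_force: 0.0
t 0.3 press [-426.9 -497.1  213.4] yaw-press -0.25 F [ 0.9 -0.1  0.2] w 77.8
slide from now [ 12.09 -15.92   2.13]
slide in goal frame [ 12.16 -15.87   2.11]
```

```bash
R='x'; python3 -m jog '{"jaw":[60,60,60,60,60,60,60,60,60,60],"slide":[[0.61,-0.79,0],[0.61,-0.79,0],[0.61,-0.79,0],[0.61,-0.79,0],[0.61,-0.79,0],[0.61,-0.79,0],[0.61,-0.79,0],[0.61,-0.79,0],[0.61,-0.79,0],[0.61,-0.79,0]],"spin":[0,0,0,0,0,0,0,0,0,0]}' >/dev/null; python3 -m jog '{"jaw":[60,60,60,60,60,60,60,60,60,60],"slide":[[0.6,-0.79,0],[0.6,-0.79,0],[0.6,-0.79,0],[0.6,-0.79,0],[0.6,-0.79,0],[0.6,-0.79,0],[0.6,-0.79,0.2],[0.6,-0.79,0.4],[0.6,-0.79,0.5],[0,0,0]],"spin":[0,0,0,0,0,0,0,0,0,0]}'; python3 go.py -62 -21 60
```

```text
time_s: 2.3
ee_pos: [471.1, -44.0, 178.8]
ee_rot: [-179.9, 0.2, 8.4]
force: [-0.3, -0.7, -0.8]
gripper_width: 60.1
gripper_force: 0.0
t 2.3 press [-81.5 -44.7 178.8] yaw-press 0.18 F [-0.3 -0.7 -0.8] w 60.1
slide from now [ 0.67 -0.78  3.96]
slide in goal frame [ 0.65 -0.79  3.96]
```

```bash
python3 -m jog '{"jaw":[60,60,60],"slide":[[0.67,-0.78,0],[0,0,0],[0,0,0]],"spin":[0,0,0]}'; python3 - <<'E'
from workcell import env
import cv2,pickle
from h import *
m=env.camera_model('wrist');f=env.grab_frame('wrist');pickle.dump((m,f),open('w1.pkl','wb'))
O=(545.4,11.8);Y=.143
P=p2w(O,Y,[[-70,75,10],[-70,-115,10],[30,50,26],[30,-40,26],[-50,50,26],[42,50,26]])
for p in proj(m,P):print(p.round(1)*1.5)
a=cv2.resize(f[:,:,::-1],None,fx=1.5,fy=1.5);cv2.imwrite('pics/w1.png',a)
E
```

```text
time_s: 2.6
ee_pos: [487.5, -20.9, 180.9]
ee_rot: [180.0, 0.1, 8.2]
force: [0.2, 0.1, -0.4]
gripper_width: 59.8
gripper_force: 0.0
[259.65 275.85]
[489.6 275.7]
[277.35 147.6 ]
[401.55 147.6 ]
[284.25 256.05]
[276.15 129.9 ]
```

View pics/w1.png

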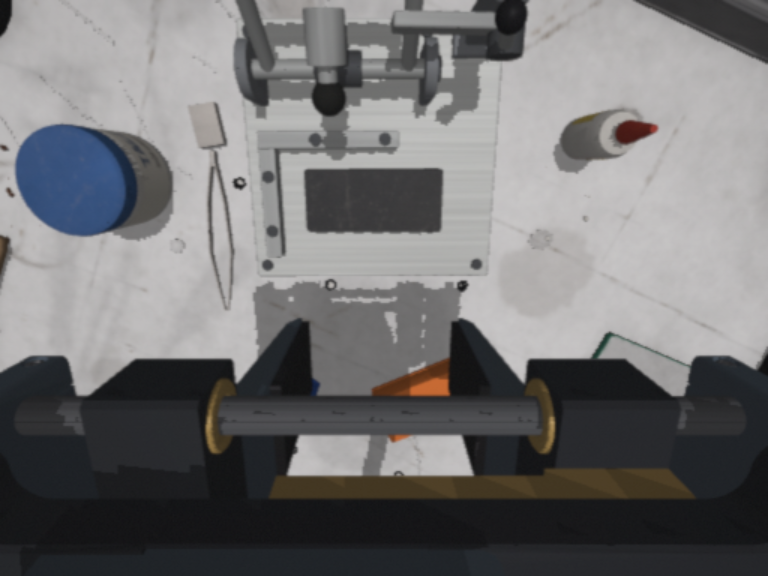

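The wrist view agrees with the fitted pose to within about 1.5 mm: the plate's front edge is at y 275 and the inner corner at (277,149). The block spans (305..442, 168..232) and is square to the press, with gaps of about 14 mm to the back rail and 18 mm to the side rail. I'll descend and push to +x.

```bash
sed -i 's/O=(545.4,11.8)/O=(545.4,12.8)/' go.py; python3 -m jog '{"jaw":[60,60,60,60,60,60,60,60],"slide":[[-0.1,0,0.7],[0,0,0.7],[0,0,0.7],[0,0,0.7],[0,0,0.7],[0,0,0.7],[0,0,0.7],[0,0,0.5]],"spin":[0,0,0,0,0,0,0,0]}'; python3 go.py -32 -21 18
```

```text
time_s: 3.45
ee_pos: [483.7, -22.0, 18.0]
ee_rot: [180.0, 0.1, 8.1]
force: [-1.0, -0.1, 0.2]
gripper_width: 60.2
gripper_force: 0.0
t 3.45 press [-66.  -25.7  18. ] yaw-press -0.08 F [-1.  -0.1  0.2] w 60.2
slide from now [ 1.13 -0.16 -0.  ]
slide in goal frame [ 1.13 -0.16  0.  ]
```

```bash
python3 -m jog '{"jaw":[60,60,60,60,60,60,60,60,60,60],"slide":[[0.12,-0.16,0],[0.15,0,0],[0.15,0,0],[0.12,0,0],[0.1,0,0],[0.1,0,0],[0.1,0,0],[0.1,0,0],[0.08,0,0],[0.06,0,0]],"spin":[0,0,0,0,0,0,0,0,0,0]}';python3 go.py; python3 -m jog '{"jaw":[60,60,60,60],"slide":[[0.05,0,0],[0.05,0,0],[0.05,0,0],[0,0,0]],"spin":[0,0,0,0]}';python3 go.py
```

```text
time_s: 4.45
ee_pos: [515.2, -11.7, 18.7]
ee_rot: [-180.0, 0.2, 8.2]
force: [-5.6, -2.4, 2.9]
gripper_width: 59.9
gripper_force: 2.8
t 4.45 press [-33.4 -20.   18.7] yaw-press 0.02 F [-5.6 -2.4  2.9] w 59.9
time_s: 4.85
ee_pos: [515.2, -11.6, 18.2]
ee_rot: [-180.0, 0.7, 8.3]
force: [-10.6, -3.5, 7.5]
gripper_width: 60.2
gripper_force: 5.8
t 4.85 press [-33.4 -19.9  18.2] yaw-press 0.08 F [-10.6  -3.5   7.5] w 60.2
```

```bash
python3 -m jog '{"jaw":[60,0,0,0,0,0,0,0,0,0],"slide":[[-0.5,0,0],[0,0,-0.7],[0,0,-0.5],[0,0.6,0],[0,0.6,0],[0.3,0.6,0],[0.4,0.5,0],[0.4,0,0],[0.3,0,0],[0,0,0]],"spin":[0,0,0,0,0,0,0,0,0,0]}';python3 go.py -5 -92 25
```

```text
time_s: 5.85
ee_pos: [558.6, -74.6, 54.9]
ee_rot: [180.0, -0.1, 8.2]
force: [-0.1, -0.5, 0.5]
gripper_width: 0.6
gripper_force: 0.0
t 5.85 press [  0.6 -88.4  54.9] yaw-press 0.03 F [-0.1 -0.5  0.5] w 0.6
slide from now [-0.19  0.12  1.  ]
slide in goal frame [-0.19  0.12  1.  ]
```

```bash
python3 -m jog '{"jaw":[0,0,0,0,0,0,0,0,0,0],"slide":[[-0.19,0.12,0],[0,0,0.5],[0,0,0.5],[0,-0.1,0],[0,-0.1,0],[0,-0.1,0],[0,-0.1,0],[0,-0.1,0],[0,-0.1,0],[0,-0.1,0]],"spin":[0,0,0,0,0,0,0,0,0,0]}';python3 go.py; python3 -m jog '{"jaw":[0,0,0,0,0,0,0],"slide":[[0,-0.07,0],[0,-0.07,0],[0,-0.06,0],[0,-0.05,0],[0,-0.05,0],[0,-0.05,0],[0,0,0]],"spin":[0,0,0,0,0,0,0]}';python3 go.py
```

```text
time_s: 6.85
ee_pos: [549.3, -59.0, 25.3]
ee_rot: [180.0, -0.0, 8.2]
force: [0.0, -0.9, 1.8]
gripper_width: 0.3
gripper_force: 0.7
t 6.85 press [ -6.3 -71.6  25.3] yaw-press -0.01 F [ 0.  -0.9  1.8] w 0.3
time_s: 7.55
ee_pos: [547.6, -48.4, 24.9]
ee_rot: [-180.0, 0.0, 8.2]
force: [0.2, -0.3, 0.2]
gripper_width: 0.2
gripper_force: 0.3
t 7.55 press [ -6.6 -60.9  24.9] yaw-press -0.01 F [ 0.2 -0.3  0.2] w 0.2
```

```bash
python3 -m jog '{"jaw":[0,0,0,0],"slide":[[0,-0.05,0],[0,-0.05,0],[0,-0.05,0],[0,0,0]],"spin":[0,0,0,0]}';python3 go.py; python3 - <<'E'
from workcell import env
import cv2
f=env.grab_frame('wrist')
cv2.imwrite('pics/w2.png',cv2.resize(f[:,:,::-1],None,fx=1.5,fy=1.5))
E
```

```text
time_s: 7.95
ee_pos: [547.7, -46.1, 25.1]
ee_rot: [179.8, -0.1, 8.3]
force: [0.8, -9.5, 0.8]
gripper_width: 0.7
gripper_force: 4.5
t 7.95 press [ -6.1 -58.7  25.1] yaw-press 0.1 F [ 0.8 -9.5  0.8] w 0.7
```

View pics/w2.png

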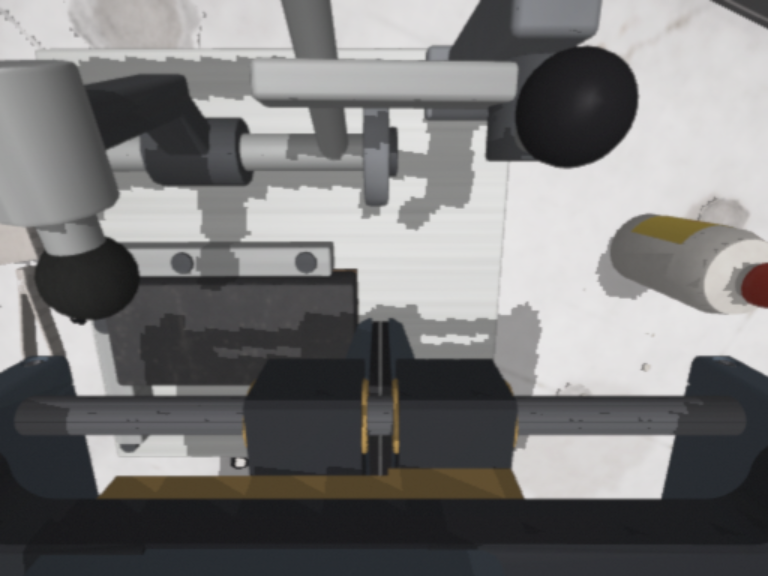

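The block's right end at (355,280) is against the fingers and its top edge lies along the back rail at y ≈275. At 9.5 N it is seated on the side rail. I'll push +x again to square it.

```bash
python3 -m jog '{"jaw":[0,0,0,40,60,60,60,60,60,60],"slide":[[0,0.4,0],[0,0,-0.6],[0,0,-0.6],[-0.5,0,0],[-0.7,-0.3,0],[-0.3,-0.7,0],[0,-0.8,0],[0,-0.4,0],[0,0,0],[0,0,0]],"spin":[0,0,0,0,0,0,0,0,0,0]}';python3 go.py -48 0 18
```

```text
time_s: 9.0
ee_pos: [495.2, 2.7, 60.9]
ee_rot: [180.0, -0.0, 8.2]
force: [-0.6, -1.1, -0.2]
gripper_width: 53.7
gripper_force: 0.0
t 9.0 press [-51.2  -2.9  60.9] yaw-press 0.02 F [-0.6 -1.1 -0.2] w 53.7
slide from now [ 0.11 -0.1   1.43]
slide in goal frame [ 0.11 -0.1   1.43]
```

```bash
python3 -m jog '{"jaw":[60,60,60,60,60,60,60,60,60,60],"slide":[[0,0,0.7],[0,0,0.7],[0.1,0,0],[0.1,0,0],[0.1,0,0],[0.08,0,0],[0.08,0,0],[0.07,0,0],[0.07,0,0],[0.07,0,0]],"spin":[0,0,0,0,0,0,0,0,0,0]}';python3 go.py;  python3 -m jog '{"jaw":[60,60,60],"slide":[[0.06,0,0],[0.05,0,0],[0,0,0]],"spin":[0,0,0]}';python3 go.py
```

```text
time_s: 10.0
ee_pos: [512.7, 5.6, 18.8]
ee_rot: [-180.0, 0.3, 8.2]
force: [-6.0, -1.3, 4.8]
gripper_width: 60.0
gripper_force: 3.5
t 10.0 press [-33.4  -2.5  18.8] yaw-press 0.04 F [-6.  -1.3  4.8] w 60.0
time_s: 10.3
ee_pos: [512.7, 5.7, 18.2]
ee_rot: [-180.0, 0.7, 8.3]
force: [-9.8, -3.1, 7.4]
gripper_width: 60.2
gripper_force: 5.1
t 10.3 press [-33.4  -2.3  18.2] yaw-press 0.08 F [-9.8 -3.1  7.4] w 60.2
```

```bash
python3 -m jog '{"jaw":[60,0,0,0,0,0,0,0],"slide":[[-0.6,0,0],[-0.4,0,-0.8],[0,0,-0.9],[0,0,-0.9],[0,0,-0.9],[0,0,-0.9],[0,0,-0.9],[0,0,0]],"spin":[0,0,0,0,0,0,0,0]}'; python3 go.py 70 -56 180; python3 - <<'E'
from workcell import env
import cv2
f=env.grab_frame('wrist')
cv2.imwrite('pics/w3.png',cv2.resize(f[0:230,120:380,::-1],None,fx=3,fy=2.6))
E
```

```text
time_s: 11.1
ee_pos: [491.0, 2.0, 181.6]
ee_rot: [179.9, -0.5, 8.2]
force: [-0.1, -0.3, 0.8]
gripper_width: 6.8
gripper_force: 0.0
t 11.1 press [-55.4  -2.9 181.6] yaw-press -0.02 F [-0.1 -0.3  0.8] w 6.8
slide from now [4.18 1.77 0.09]
slide in goal frame [4.18 1.77 0.05]
```

View pics/w3.png

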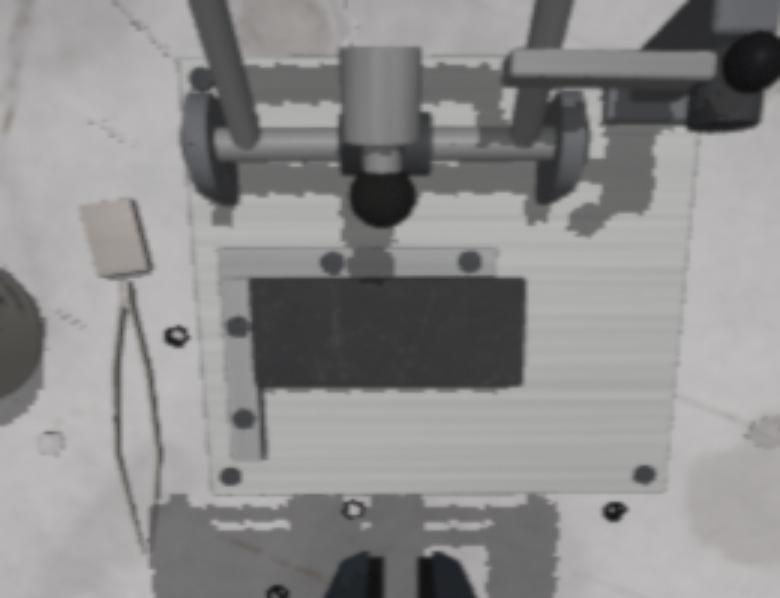

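The block is flush on both rails, with edges at y 278 and x 250 in the crop. The catch is shut, its ball at (755,60). Next I move to the ball.

```bash
python3 -m jog '{"jaw":[0,0,0,0,0,0,0,0,0,0],"slide":[[0.8,0.35,0],[0.8,0.35,0],[0.8,0.35,0],[0.8,0.35,0],[0.8,0.35,0],[0.18,0,0],[0,0,0.6],[0,0,0.6],[0,0,0.5],[0,0,0]],"spin":[0,0,0,0,0,0,0,0,0,0]}'; python3 go.py 70 -58 128
```

```text
time_s: 12.15
ee_pos: [616.8, -31.6, 123.5]
ee_rot: [-179.9, 0.4, 8.2]
force: [-1.6, 0.3, -0.3]
gripper_width: 0.6
gripper_force: 0.0
t 12.15 press [ 64.3 -54.2 123.5] yaw-press -0.0 F [-1.6  0.3 -0.3] w 0.6
slide from now [ 0.19  0.13 -0.15]
slide in goal frame [ 0.19  0.13 -0.15]
```

```bash
python3 -m jog '{"jaw":[0,0,0,0,0,0,0,0,0,0],"slide":[[0.1,0.1,-0.05],[0,0.15,0],[0,0.15,0],[0,0.15,0],[0,0.15,0],[0,0.15,0],[0,0.15,0],[0,0.15,0],[0,0.15,0],[0,0.15,0]],"spin":[0,0,0,0,0,0,0,0,0,0]}'; python3 go.py 70 -119 117
```

```text
time_s: 13.15
ee_pos: [628.5, -75.0, 127.7]
ee_rot: [-180.0, 0.1, 8.2]
force: [-0.1, 3.7, -0.2]
gripper_width: 0.1
gripper_force: 1.4
t 13.15 press [ 69.7 -98.7 127.7] yaw-press -0.02 F [-0.1  3.7 -0.2] w 0.1
slide from now [0.01 0.68 0.36]
slide in goal frame [0.01 0.68 0.36]
```

```bash
python3 -m jog '{"jaw":[0,0,0,0,0,0],"slide":[[0,0.13,0.08],[0,0.13,0.08],[0,0.13,0.08],[0,0.13,0.05],[0,0.1,0.05],[0,0,0]],"spin":[0,0,0,0,0,0]}'; python3 go.py;  python3 -m jog '{"jaw":[0,0,0,0],"slide":[[0,0.1,0],[0,0.1,0],[0,0.1,0],[0,0,0]],"spin":[0,0,0,0]}'; python3 go.py
```

```text
time_s: 13.75
ee_pos: [631.6, -93.7, 117.9]
ee_rot: [180.0, 0.0, 8.2]
force: [-0.2, 0.2, 0.5]
gripper_width: 0.6
gripper_force: 0.6
t 13.75 press [  70.2 -117.7  117.9] yaw-press -0.03 F [-0.2  0.2  0.5] w 0.6
time_s: 14.15
ee_pos: [632.0, -96.4, 117.7]
ee_rot: [-179.4, 0.1, 8.1]
force: [-1.2, 17.4, 0.8]
gripper_width: 0.5
gripper_force: 7.5
t 14.15 press [  70.2 -120.4  117.7] yaw-press -0.09 F [-1.2 17.4  0.8] w 0.5
```

```bash
python3 -m jog '{"jaw":[0,0,0,0,20,40,50,50,50,50],"slide":[[0,-0.25,0],[0,-0.25,0],[0,0,-0.7],[0,0,-0.8],[0,0,-0.9],[0,0,-0.8],[0,-0.5,0],[0,-0.5,0],[0,0,0],[0,0,0]],"spin":[0,0,0,0,0,0,0,0,0,0]}'; python3 -m jog '{"jaw":[50,50,50,50,50,50,50,50,50,50],"slide":[[0,0,0],[0,0,0],[0,0,0],[0,0,0],[0,0,0],[0,0,0],[0,0,0],[0,0,0],[0,0,0],[0,0,0]],"spin":[-1,-1,-1,-1,-1,-1,-1,-1,-1,-1]}';python3 -m jog '{"jaw":[50,50,50],"slide":[[0,0,0],[0,0,0],[0,0,0]],"spin":[-1,-0.25,0]}'; python3 go.py 136 0 210 90
python3 - <<'E'
from workcell import env
import cv2
f=env.grab_frame('wrist')
cv2.imwrite('pics/w4.png',cv2.resize(f[:,:,::-1],None,fx=1.5,fy=1.5))
E
```

```text
time_s: 15.15
ee_pos: [625.7, -57.0, 212.8]
ee_rot: [180.0, 0.2, 8.3]
force: [-0.0, -0.0, -0.1]
gripper_width: 45.6
gripper_force: 0.0
time_s: 16.15
ee_pos: [626.2, -58.0, 213.0]
ee_rot: [-179.9, 0.0, 88.5]
force: [0.0, -0.7, 0.2]
gripper_width: 50.4
gripper_force: 0.0
time_s: 16.45
ee_pos: [626.2, -57.9, 213.2]
ee_rot: [-179.9, 0.0, 98.2]
force: [0.3, -0.1, 0.2]
gripper_width: 50.2
gripper_force: 0.0
t 16.45 press [ 69.9 -81.5 213.2] yaw-press 89.96 F [ 0.3 -0.1  0.2] w 50.2
slide from now [2.72 2.2  0.1 ]
slide in goal frame [2.72 2.2  0.11]
```

View pics/w4.png

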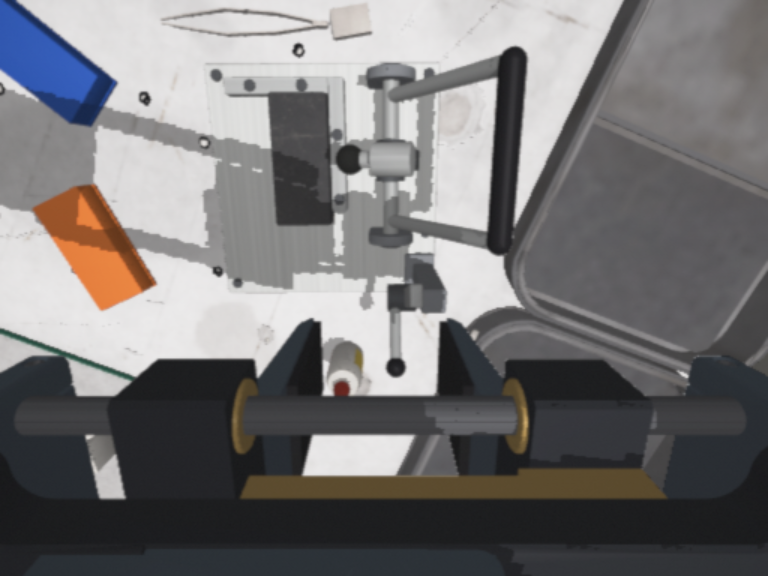

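The block is still flush. The catch is open, with its ball at (395,368) and the blade upright at (425,285). The bar ends are at (513,55) and (500,245), which I check against the projection.

```bash
python3 - <<'E'
from workcell import env
from h import *
m=env.camera_model('wrist')
print(proj(m,p2w((545.4,12.8),.143,[[136,47,150],[136,-47,150],[80,-136,119],[30,50,36],[30,-50,36]]))*1.5)
w=plane(m,np.array([[513,55],[500,245]])/1.5,150)-[545.4,12.8,0]
c,s=np.cos(.143),np.sin(.143);print(w[:,:2]@np.array([[c,-s],[s,c]]))
E
python3 -m jog '{"jaw":[50,50,50,50,50,50],"slide":[[0.55,0.45,0],[0.55,0.45,0],[0.55,0.45,0],[0.55,0.45,0],[0.52,0.4,0],[0,0,0]],"spin":[0,0,0,0,0,0]}'; python3 go.py 136 0 131 90
```

```text
[[512.48943038  61.94654244]
 [497.943518   249.6410554 ]
 [394.26523005 369.28549299]
 [326.02155377  93.13631409]
 [330.5975131  226.82186788]]
[[135.98585736  50.0762947 ]
 [136.94041036 -44.3925126 ]]
time_s: 17.1
ee_pos: [681.5, 35.6, 213.5]
ee_rot: [180.0, -0.0, 98.3]
force: [-0.0, -0.9, -0.0]
gripper_width: 50.2
gripper_force: 0.0
t 17.1 press [137.9   3.2 213.5] yaw-press 90.15 F [-0.  -0.9 -0. ] w 50.2
slide from now [-0.11 -0.06  2.75]
slide in goal frame [-0.11 -0.06  2.75]
```

```bash
python3 -m jog '{"jaw":[50,50,50,50,50,10,10,10,10],"slide":[[0,-0.06,0.6],[0,0,0.7],[0,0,0.8],[0,0,0.65],[0,0,0],[0,0,0],[0,0,0],[0,0,0],[0,0,0]],"spin":[0,0,0,0,0,0,0,0,0]}' 20; python3 go.py 136 0 131 90
python3 - <<'E'
import numpy as np
p=None
for k in range(14):
    a=.5-1.3*k/13; q=np.array([78+120*np.sin(a),45+120*np.cos(a)])
    if p is not None: d=(q-p)/30; print(k,'y',d[0].round(2),'z',-d[1].round(2))
    p=q
E
```

```text
time_s: 18.0
ee_pos: [678.9, 32.3, 132.8]
ee_rot: [179.9, 0.0, 98.2]
force: [0.1, -0.4, 0.5]
gripper_width: 20.8
gripper_force: 0.0
t 18.0 press [134.9   0.2 132.8] yaw-press 89.98 F [ 0.1 -0.4  0.5] w 20.8
slide from now [-0.01  0.04  0.06]
slide in goal frame [-0.01  0.04  0.06]
1 y -0.36 z -0.17
2 y -0.38 z -0.14
3 y -0.39 z -0.1
4 y -0.4 z -0.06
5 y -0.4 z -0.02
6 y -0.4 z 0.02
7 y -0.4 z 0.06
8 y -0.39 z 0.1
9 y -0.38 z 0.14
10 y -0.36 z 0.17
11 y -0.34 z 0.21
12 y -0.32 z 0.24
13 y -0.29 z 0.27
```

```bash
python3 -m jog '{"jaw":[8,8,8,8],"slide":[[0,0,0],[0,0,0],[0,0,0],[0,0,0]],"spin":[0,0,0,0]}' 25; python3 -m jog '{"jaw":[8,8,8,8,8,8,8,8,8,8],"slide":[[0,-0.18,-0.09],[0,-0.18,-0.08],[0,-0.19,-0.07],[0,-0.19,-0.07],[0,-0.2,-0.05],[0,-0.2,-0.05],[0,-0.2,-0.03],[0,-0.2,-0.03],[0,-0.2,-0.01],[0,-0.2,-0.01]],"spin":[0,0,0,0,0,0,0,0,0,0]}'; python3 go.py
```

```text
time_s: 18.4
ee_pos: [679.3, 32.4, 132.4]
ee_rot: [179.9, 0.0, 98.2]
force: [2.7, 0.1, 1.0]
gripper_width: 13.3
gripper_force: 25.0
time_s: 19.4
ee_pos: [623.1, 24.1, 148.3]
ee_rot: [179.6, 0.0, 98.2]
force: [5.8, 0.7, 5.1]
gripper_width: 13.5
gripper_force: 25.0
t 19.4 press [7.860e+01 1.000e-01 1.483e+02] yaw-press 89.99 F [5.8 0.7 5.1] w 13.5
```

```bash
python3 -m jog '{"jaw":[8,8,8,8,8,8,8,8,8,8],"slide":[[0,-0.2,0.01],[0,-0.2,0.01],[0,-0.2,0.03],[0,-0.2,0.03],[0,-0.2,0.05],[0,-0.19,0.05],[0,-0.19,0.07],[0,-0.19,0.07],[0,-0.18,0.09],[0,-0.18,0.08]],"spin":[0,0,0,0,0,0,0,0,0,0]}'; python3 go.py -8 0 112 90
```

```text
time_s: 20.4
ee_pos: [563.3, 15.7, 131.4]
ee_rot: [180.0, 0.0, 98.2]
force: [5.4, 0.6, 1.1]
gripper_width: 13.0
gripper_force: 25.0
t 20.4 press [ 18.1   0.3 131.4] yaw-press 89.98 F [5.4 0.6 1.1] w 13.0
slide from now [-0.01 -0.87  0.65]
slide in goal frame [-0.01 -0.87  0.65]
```

```bash
python3 -m jog '{"jaw":[8,8,8,8,8,8,8],"slide":[[0,-0.17,0.11],[0,-0.17,0.11],[0,-0.16,0.12],[0,-0.16,0.12],[0,-0.15,0.13],[0,-0.1,0.1],[0,0,0]],"spin":[0,0,0,0,0,0,0]}' 30; python3 go.py -8 0 110 90
```

```text
time_s: 21.1
ee_pos: [539.1, 12.3, 112.3]
ee_rot: [179.6, 0.0, 98.2]
force: [8.8, 2.4, 7.2]
gripper_width: 13.3
gripper_force: 30.0
t 21.1 press [ -6.3   0.4 112.3] yaw-press 89.97 F [8.8 2.4 7.2] w 13.3
slide from now [-0.01 -0.06  0.08]
slide in goal frame [-0.01 -0.06  0.08]
```

```bash
for i in 1; do python3 -m jog '{"jaw":[8,8,8,8],"slide":[[0,-0.05,0.06],[0,-0.05,0.06],[0,0,0],[0,0,0]],"spin":[0,0,0,0]}' 35; python3 go.py; python3 -m jog '{"jaw":[8,8,8,8],"slide":[[0,-0.05,0.05],[0,-0.05,0.05],[0,0,0],[0,0,0]],"spin":[0,0,0,0]}'; python3 go.py; done
```

```text
time_s: 21.5
ee_pos: [537.1, 12.0, 110.0]
ee_rot: [179.5, 0.0, 98.2]
force: [7.8, 2.4, 12.2]
gripper_width: 12.9
gripper_force: 35.0
t 21.5 press [ -8.3   0.4 110. ] yaw-press 89.97 F [ 7.8  2.4 12.2] w 12.9
time_s: 21.9
ee_pos: [536.9, 11.9, 109.5]
ee_rot: [179.1, 0.0, 98.2]
force: [8.3, 3.1, 22.6]
gripper_width: 13.1
gripper_force: 35.0
t 21.9 press [ -8.6   0.3 109.5] yaw-press 89.96 F [ 8.3  3.1 22.6] w 13.1
```

```bash
python3 -m jog '{"jaw":[8,8,8,8,8],"slide":[[0,-0.03,0],[0,0,0],[0,0,0],[0,0,0],[0,0,0]],"spin":[0,0,0,0,0]}' 40; python3 go.py; python3 - <<'E'
from workcell import env
import cv2,numpy as np
f=env.grab_frame('wrist');s=env.grab_frame('scene')
a=cv2.resize(f[:,:,::-1],(400,300));b=cv2.resize(s[150:290,160:340,::-1],(400,300),interpolation=cv2.INTER_CUBIC)
cv2.imwrite('pics/w5.png',np.hstack([a,b]))
E
```

```text
time_s: 22.4
ee_pos: [536.8, 11.9, 109.5]
ee_rot: [178.9, 0.0, 98.2]
force: [10.8, 3.2, 20.3]
gripper_width: 13.2
gripper_force: 40.0
t 22.4 press [ -8.6   0.4 109.5] yaw-press 89.96 F [10.8  3.2 20.3] w 13.2
```

View pics/w5.png

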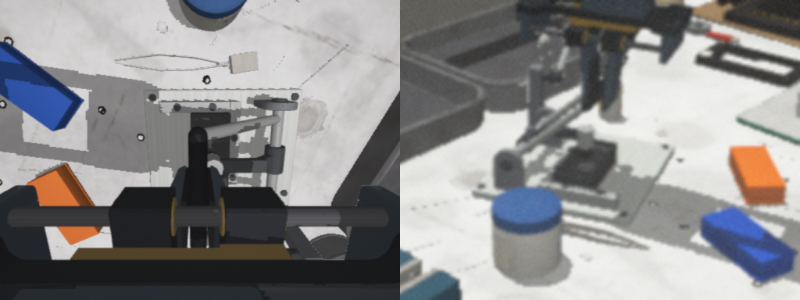

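The handle is down at its stop with the foot on the block. The block's visible edge still lies against the side rail at (210,112), and the tweezers, gauge block and jar have not moved. The pose is steady, so I hand in.

```bash
python3 -c "
from workcell import env
print(env.job_done())"
```

```text
the job is handed in; nothing more can be done
None
```

I handed the job in at about 22 s: the block was pushed flush into the corner, the catch pushed to its stop, and the gripper is holding the handle at its stop with the foot on the block; the verdict was not shown, and in the last picture only part of the block was visible.

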